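# Fit the slot die and offer up the clamp plate of a clay extruder

## Task

Change the die of the clay extruder: set the die with the single straight slot flat on the upturned square mouth of the barrel, centred and square with it, and let it go. Then pick up the long clamp plate with four screw holes, ribs upward, and finish while still holding it level about a centimetre above the two tapped blocks, with each threaded hole fully in view through a hole of the plate, so that I can start the screws; do not let the plate touch the die or the extruder. Leave everything else where it lies.

Things in the scene. Friction and masses are not known exactly. Their poses are not given: they have to be found in the camera images.
- extruder: bench clay extruder, fixed: grey base and cheeks, upright square barrel 50 x 50 mm, bore 40 mm, sides parallel to its x and y. Origin: centre of the underside, z up the barrel. 22 mm below the rim a flange 130 (x) x 70 mm; on it at x = +-52 mm a tapped block 22 (x) x 50 x 28 mm. Beside a die on the rim only 14 mm is free at the two x sides (blocks); the two y sides are open
- mouth (a point): centre of the barrel's open end, at the level of its flat 5 mm wide rim, 190 mm above the table, 6 mm below the tops of the tapped blocks. Nothing on the table stands higher than 220 mm
- tap_a (a point): mouth of one M6 threaded hole (6 mm) in the top face of the tapped block on the +x side, at extruder x = +52, y = +13 mm, 196 mm above the table. The four threaded holes lie at x = +-52, y = +-13 mm
- tap_b (a point): mouth of the diagonally opposite threaded hole, at extruder x = -52, y = -13 mm, same height
- slot_die: square dark steel die plate 54 x 54 x 8 mm, 120 g, with one straight slot 32 x 8 mm (along its x). Lies flat on the round board. Origin: centre of its underside; x, y parallel to its sides, z up. On the rim it lies loose, its top 2 mm above the tapped blocks; any quarter turn will do
- clamp_plate: aluminium plate 130 (x) x 50 (y) mm, 5 mm thick, a 4 mm thick rib along each long side up to 16 mm above the underside; 220 g (x 0.7 to 1.4). Square opening 34 mm in the middle, four 12 mm screw holes at x = +-52, y = +-13 mm. Lies flat on the table, ribs up. Origin: centre of its underside, x along its length, z up. A half turn is the same
- hole_a (a point): centre of the clamp plate's screw hole at its x = +52, y = +13 mm, at the underside
- hole_b (a point): centre of the clamp plate's screw hole at its x = -52, y = -13 mm, at the underside
- board: round plywood board, 240 mm across, 14 mm thick, fixed on the table, the three dies lie on it. Origin: centre of its underside
- round_die: leave alone: die 54 x 54 x 8 mm with one round hole of 26 mm. Origin: centre of its underside
- four_die: leave alone: die 54 x 54 x 8 mm with four round holes of 10 mm. Origin: centre of its underside
- short_plate: leave alone: clamp plate of another extruder, 96 x 50 x 16 mm, with only two screw holes. Origin: centre of its underside, x along its length
- plunger: leave alone: the extruder's plunger, toothed bar with a square head, 270 mm long, 38 mm high, lying near the far edge. Origin: under its middle, x along the bar towards the head
- knife: leave alone: potter's knife with black handle, 195 mm long, 18 mm high. Origin: under it near mid length, x towards the blade tip
- screw_dish: leave alone: small white dish of screws, 80 mm across, 26 mm high. Origin: centre of its underside
- driver: leave alone: screwdriver 180 mm long, lying to the left. Origin: under its middle, x towards the tip
- cup: leave alone: unglazed cup 76 mm across, 75 mm high. Origin: centre of its underside
There are look-alikes about, which are no part of the job. Leave any green or purple look-alike of the slot_die alone.

How it is judged:
On the way:
1. the slot die lies flat, centred and square on the barrel's rim, let go (horizontal distance between slot_die and mouth below 0.006 m and z of slot_die in the frame of mouth between -0.002 and 0.002 m and angle between slot_die's own z axis and vertical below 0.05 rad and (angle between the x axis of slot_die and the x axis of extruder, either way round below 0.15 rad or angle between the x axis of slot_die and the y axis of extruder, either way round below 0.15 rad) and contact force between the fingers and slot_die below 0.1 N and linear speed of slot_die below 0.01 m/s), for 0.3 s.
At the end, for the whole second after the job is handed in: Slot die on the rim, centred within 6 mm, square within 0.15 rad. Clamp plate in the fingers, still, level within 0.07 rad, 5 to 22 mm above the tapped blocks, screw holes within 3 mm sideways of the threaded holes, touching neither die nor extruder. All else within 30 mm of its start (horizontal distance between slot_die and mouth below 0.006 m and z of slot_die in the frame of mouth between -0.002 and 0.002 m and angle between slot_die's own z axis and vertical below 0.05 rad and (angle between the x axis of slot_die and the x axis of extruder, either way round below 0.15 rad or angle between the x axis of slot_die and the y axis of extruder, either way round below 0.15 rad) and contact force between the fingers and slot_die below 0.1 N and ((horizontal distance between hole_a and tap_a below 0.003 m and horizontal distance between hole_b and tap_b below 0.003 m) or (horizontal distance between hole_a and tap_b below 0.003 m and horizontal distance between hole_b and tap_a below 0.003 m)) and z of hole_a in the frame of tap_a between 0.005 and 0.022 m and z of hole_b in the frame of tap_a between 0.005 and 0.022 m and angle between clamp_plate's own z axis and vertical below 0.07 rad and contact force between the fingers and clamp_plate above 1 N and contact force between clamp_plate and extruder below 0.2 N and contact force between clamp_plate and slot_die below 0.2 N and linear speed of clamp_plate below 0.02 m/s and angular speed of clamp_plate below 0.1 rad/s and distance of each of short_plate, round_die, four_die, plunger, knife, screw_dish, driver, cup from where it was at the start of the episode below 0.03 m); the arm keeps its last pose, push and grip.
It fails at once if the clamp plate hits the die (contact force between clamp_plate and slot_die above 1 N).
It fails at once if the clamp plate hits the extruder (contact force between clamp_plate and extruder above 1 N).
It fails at once if a thing that should be left alone is moved (distance of any of short_plate, round_die, four_die, plunger, knife, screw_dish, driver, cup from where it was at the start of the episode above 0.03 m).
It also fails if it takes over 70 s, if anything falls off the work surface, if the arm or the gripper's body presses on something with over 40 N, if the wrist force passes 120 N, or if a joint passes its speed limit or range.

## Robot

A 6-joint arm with a two-finger parallel gripper is mounted at the origin on the work surface. World frame = base frame: x ahead of the robot, y to its left, z up, the work surface at z = 0. Lengths are in m, angles in rad, forces in N, time in s.
With the tool pointing down it reaches from about 0.3 to 0.775 m from the base axis. Payload 14.6 kg.
Tool frame: the origin (TCP) lies on the mounting face of the last link; the fingertips stand 199 mm ahead of it and the grasp point (between the pads) lies 180 mm ahead of it; z points along the fingers, y is the line along which they close (so a half turn about z gives the same grasp; the last joint's range is limited). The gripper opens to 94 mm and grips with 3 to 60 N. Pads are 16 mm wide; open, the fingers measure 119 mm over their backs; the gripper's body (75 mm by 177 mm) begins 78 mm behind the grasp point.
Start: joints at [1.055, 0.3, 1.521, -0, 1.321, -0.067], TCP at [0.239, 0.496, 0.405] pointing down, gripper open.
Joint ranges: [-3.03, 3.03], [-0.79, 2.21], [0.23, 2.52], [-1.04, 4.18], [0, 3.07], [-2.55, 2.55]. Speed limits (rad/s): [2.22, 2.22, 2.57, 3.14, 3.14, 3.14].

## Interface

Orientations are given as [roll, pitch, yaw] about the fixed x, y, z axes, in that order (R = Rz(yaw) Ry(pitch) Rx(roll)).
In Python, from station import get_obs, camera, hand_in gives the robot as it stands.
- The arm moves only by the tool apply_moves, never from a script. Its argument "increments" is a list of rows, each an object of numbers: "tx", "ty", "tz": the shift along the tool's x, y, z as a fraction of full scale; "ax", "ay", "az": the turn, a rotation vector about the tool's x, y, z as a fraction of full scale. In form: [{"tx": .., "ty": .., "tz": .., "ax": .., "ay": .., "az": ..}, ...]. A call has 1 to 12 rows; each row shifts and turns the commanded pose from where the row before left it, along the tool's axes as they then stand; what a row does not reach is not made up. Full scale, the value 1, is 30 mm for a shift and 5 degrees for a turn. A row lasts 1/8 s, in which the tool goes at most 62.5 mm and 10.7 degrees, less where a joint would pass 70% of its speed; a pose out of reach is approached as far as the arm can. A call with a number of a shift or a turn outside -1 to 1 is refused whole. A call with a gripper value outside its range is refused whole. "jaw" is the closure, from 0 (fully open) to 1 (shut), set as the call begins (left out, the last holds). The fingers move at their own pace and stop on an object; "force" is the grip in N (left out, the last holds). Time passes only in rows, so rows that do not move let the fingers close. It gives the time, the measured TCP pose, the force, the opening and the grip force at its end, in the units of the state.
- get_obs(): the state, without advancing time (a new reading comes with each control period).
- camera(name): name is "scene" or "top" or "wrist"; returns a dict with "pixels" (384x512x3 uint8, red, green, blue), "camera_matrix" (3x3 intrinsics, pixels), "R" (3x3) and "t" (3): a world point X has camera coordinates R X + t; the wrist camera has in their place "T_tool_cam" (4x4, takes a point from camera to tool coordinates, whose origin is the TCP and whose axes are the flange's). Camera axes: x right, y down, z forward; pixel columns grow to the right and rows downward; lengths in m; the calibration is good to about 2 mm. A picture is of the moment at which its call begins: read the wrist's pose just before it. There is no depth.
- hand_in(): hands the job in; it is judged then, once.
The state is a dict: "time_s": time; "qpos": joint angles; "joint_vel": joint speeds; "tau": joint torques, N m; "ee_pos": TCP position; "eef_rot": TCP orientation; "force": force on the tool from outside, world axes, zero at the start; "moment": the same for the moment, N m; "grip_width": finger opening in m; "grip_force": force on a finger pad.
Only numpy, scipy, OpenCV 4.12 (cv2) and the standard library are available. Lean on these libraries where they do the work, as an engineer would, in place of code of your own. Each camera call takes 0.05 s, during which the arm holds its last target. There are 200 camera calls.

## Working session

There is one attempt and no reset: what is moved stays moved. The work goes in short steps, Python scripts to look and compute and a tool call to move; the robot and the scene stay as the last step left them, time stands still between calls to the robot, and variables do not carry over. Pictures are saved under pics/ and viewed, at most 10 in all, crops included, and the job is handed in when it is done.

Besides the shell and the picture viewer there is one more tool, called after "Call:" as name(argument=value, ...) on one line, values as JSON. apply_moves: Moves the arm, as the interface text tells. Its arguments: {"type":"object","properties":{"increments":{"type":"array"},"jaw":{"type":"number"},"force":{"type":"number"}},"required":["increments"]}

```bash
ls; mkdir -p pics
python3 - <<'E'
from station import get_obs,camera
import cv2,json,numpy as np
o=get_obs();print(o)
for n in("top","scene"):
    c=camera(n);cv2.imwrite(f"pics/{n}0.png",cv2.resize(c["pixels"][...,::-1],(800,600),interpolation=cv2.INTER_CUBIC))
    print(n,c["camera_matrix"],c["R"],c["t"])
    np.savez(f"{n}0.npz",**{k:np.array(v) for k,v in c.items()})
E
```

```text
pics
{'time_s': 0.0, 'qpos': array([ 1.05539160e+00,  3.00472406e-01,  1.52160184e+00, -6.58549154e-06,
        1.32070037e+00, -6.66133040e-02]), 'joint_vel': array([ 8.63472823e-04, -4.72396136e-04, -1.07503805e-03,  1.34162951e-05,
        9.47965008e-04,  1.26311531e-03]), 'tau': array([ 2.56388317e-03, -5.31794107e+01, -3.52744710e+01,  7.09523493e-02,
        2.43755017e-02, -1.36472077e-04]), 'ee_pos': array([0.23862363, 0.49549765, 0.4040767 ]), 'eef_rot': array([-3.14041289e+00, -7.23114960e-05,  2.69280282e+00]), 'force': array([0.75803766, 0.45276645, 0.2737552 ]), 'moment': array([-0.03337306, -0.0071854 , -0.02335712]), 'grip_force': 0.0, 'grip_width': 0.09380949789754736}
top [[397.37189447   0.         262.39895237]
 [  0.         397.37189447 195.53326455]
 [  0.           0.           1.        ]] [[ 1.46184712e-03 -9.99998711e-01  6.64090843e-04]
 [-9.94281431e-01 -1.52440148e-03 -1.06780670e-01]
 [ 1.06781544e-01 -5.04196179e-04 -9.94282378e-01]] [0.02578169 0.46859859 1.17291159]
scene [[405.52768209   0.         258.1938425 ]
 [  0.         405.52768209 191.62478909]
 [  0.           0.           1.        ]] [[-0.69915913  0.71489824  0.00984983]
 [ 0.42094914  0.42273913 -0.80255433]
 [-0.57790859 -0.55696691 -0.59649772]] [ 0.32725488 -0.10032892  1.78256249]
```

View pics/top0.png

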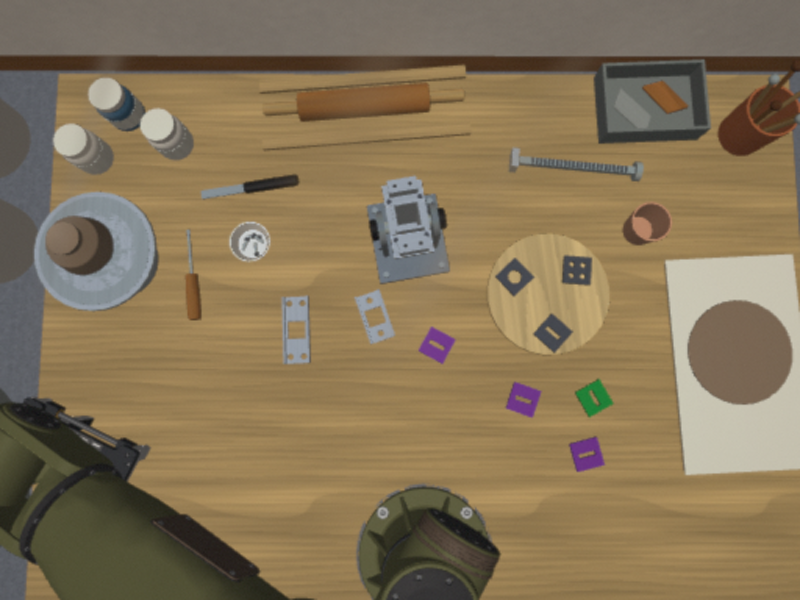

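View pics/scene0.png

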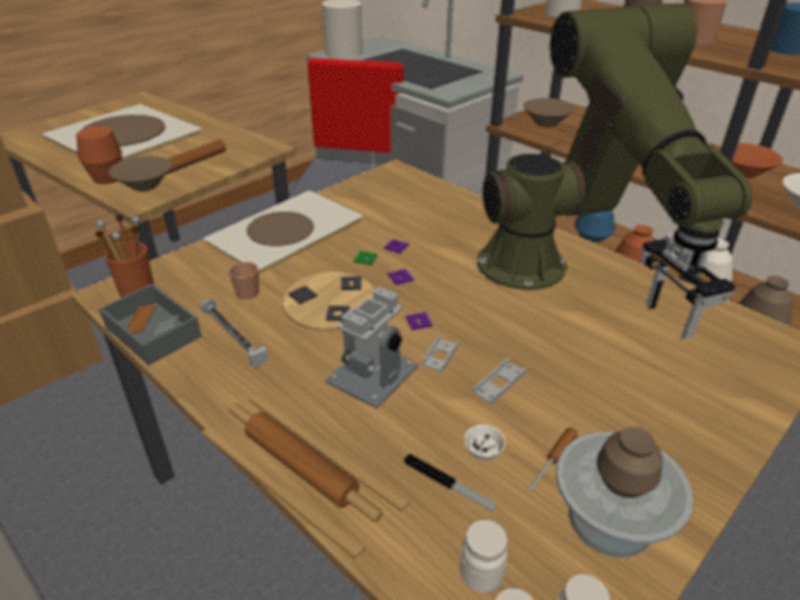

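The top view shows the dark dies on the board at (514,277) with a round hole, (577,270) with four holes and (553,333) with one slot. The green die (593,398) and the purple ones (437,345), (523,400), (587,454) are look-alikes. The long plate is at (296,330), the short plate at (375,317) and the extruder at (408,217). I'll confirm in one enlarged crop.

Run:
```python
import cv2,numpy as np
p=np.load("top0.npz")["pixels"][110:240,175:395,::-1]
cv2.imwrite("pics/crop1.png",cv2.resize(p,None,fx=3.6,fy=3.6,interpolation=cv2.INTER_CUBIC))
```

```text
(no output)
```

View pics/crop1.png

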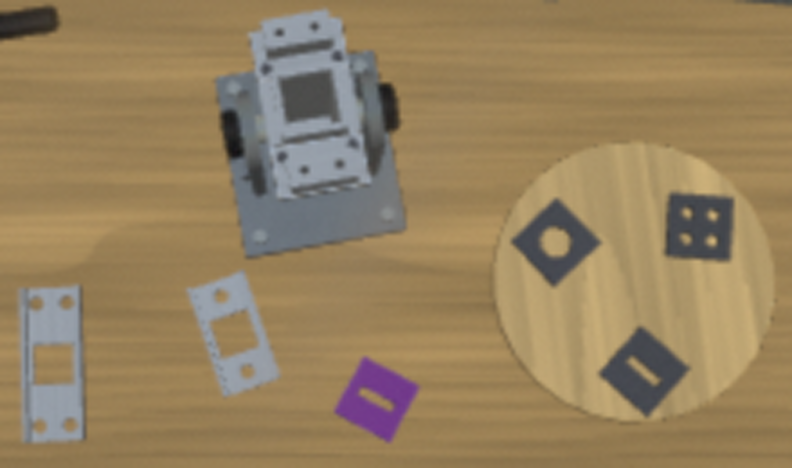

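Confirmed: the dark die at crop (644,370) has one straight slot, and it is neither green nor purple. The long plate with four holes is at crop (53,364). The threaded holes of the extruder are at crop (279,32), (315,27), (304,170) and (340,164).

```bash
cat > h.py <<'E'
import numpy as np
from scipy.spatial.transform import Rotation as Ro
from station import get_obs,camera
def ray(uv,K,R,t,z):
    """pixels -> world points on the plane z (R,t world->camera)"""
    uv=np.atleast_2d(uv); d=np.c_[uv,np.ones(len(uv))]@np.linalg.inv(K).T@R
    c=-R.T@t
    return c+d*((z-c[2])/d[:,2])[:,None]
def wrist(o,c):
    T=np.eye(4);T[:3,:3]=Ro.from_euler("xyz",o["eef_rot"]).as_matrix();T[:3,3]=o["ee_pos"]
    T=np.linalg.inv(T@np.array(c["T_tool_cam"]));return T[:3,:3],T[:3,3]
def delta(p,rot,o=None):
    """shift in tool axes (units of 30 mm) and rotation vector (units of 5 deg) to the goal"""
    o=o or get_obs();R=Ro.from_euler("xyz",o["eef_rot"]);G=Ro.from_euler("xyz",rot)
    s=R.inv().apply(np.array(p)-o["ee_pos"])/.03
    return s,np.rad2deg((R.inv()*G).as_rotvec())/5
E
python3 - <<'E'
from h import *
np.set_printoptions(precision=4,suppress=True)
d=np.load("top0.npz")
def cr(a,z):
    return ray((np.array(a)+.5)/3.6-.5+[175,110],d["camera_matrix"],d["R"],d["t"],z)
die=cr([(640,327),(688,370),(648,415),(600,374)],.022)
pl=cr([(37,302),(67,302),(39,426),(70,426)],.005)
ex=cr([(279,32),(315,27),(304,170),(340,164)],.196)
for n,a in(("die",die),("plate",pl),("ext",ex)):print(n,a.mean(0),"\n",a)
e=die-np.roll(die,1,0);print("die yaw",np.rad2deg(np.arctan2(e[:,1],e[:,0])))
for a in(pl,ex):
    v=a[:2].mean(0)-a[2:].mean(0);print("yaw",np.rad2deg(np.arctan2(v[1],v[0])),np.linalg.norm(v))
print(-d["R"].T@d["t"])
c=camera("wrist");print(c["T_tool_cam"],c["camera_matrix"])
E
```

```text
die [ 0.417  -0.2478  0.022 ] 
 [[ 0.4543 -0.2453  0.022 ]
 [ 0.4183 -0.2846  0.022 ]
 [ 0.3807 -0.2503  0.022 ]
 [ 0.4148 -0.211   0.022 ]]
plate [0.4239 0.2492 0.005 ] 
 [[0.4765 0.2641 0.005 ]
 [0.4766 0.2386 0.005 ]
 [0.3712 0.2601 0.005 ]
 [0.3713 0.2339 0.005 ]]
ext [0.6051 0.0315 0.196 ] 
 [[0.6544 0.0539 0.196 ]
 [0.6582 0.0276 0.196 ]
 [0.5517 0.0354 0.196 ]
 [0.5561 0.0093 0.196 ]]
die yaw [ -40.9917 -132.5179  137.6024   49.0426]
yaw 2.3590138232189037 0.10540487809300741
yaw 10.199211119606813 0.10402721203316312
[0.3406 0.0271 1.2162]
[[ 0.0009 -0.9649 -0.2624  0.0749]
 [ 1.      0.001  -0.0002 -0.    ]
 [ 0.0004 -0.2624  0.9649  0.0202]
 [ 0.      0.      0.      1.    ]] [[293.6406   0.     254.043 ]
 [  0.     293.6406 186.7443]
 [  0.       0.       1.    ]]
```

Call:
apply_moves(increments=[{"tz":-0.28,"az":-0.9},{"tz":-0.28,"az":-0.9},{"tz":-0.28,"az":-0.9},{"tz":-0.28,"az":-0.9},{"tz":-0.28,"az":-0.9},{"tz":-0.28,"az":-0.9},{"tz":-0.28,"az":-0.9},{"tz":-0.28,"az":-0.9},{"tx":-0.515,"ty":-0.966},{"tx":-0.515,"ty":-0.966},{"tx":-0.515,"ty":-0.966},{"tx":-0.515,"ty":-0.966}], jaw=0)

```text
schema error: expected keys tx, ty, tz, ax, ay, az
```

Call:
apply_moves(increments=[{"tx":-0.515,"ty":-0.966},{"tx":-0.515,"ty":-0.966},{"tx":-0.515,"ty":-0.966},{"tx":-0.515,"ty":-0.966},{"tx":-0.515,"ty":-0.966},{"tx":-0.515,"ty":-0.966},{"tx":-0.515,"ty":-0.966},{"tx":-0.515,"ty":-0.966},{"tx":-0.515,"ty":-0.966},{"tx":-0.515,"ty":-0.966},{"tx":-0.515,"ty":-0.966},{"tx":-0.515,"ty":-0.966}])

```text
schema error: expected keys tx, ty, tz, ax, ay, az
```

Call:
apply_moves(increments=[{"tx":-0.515,"ty":-0.966},{"tx":-0.515,"ty":-0.966},{"tx":0},{"tx":0},{"tx":0}])

```text
schema error: expected keys tx, ty, tz, ax, ay, az
```

```bash
cat >> h.py <<'E'
def snap(n):
    import cv2
    o=get_obs();c=camera("wrist");R,t=wrist(o,c)
    np.savez(n+".npz",K=c["camera_matrix"],R=R,t=t,px=c["pixels"],T=c["T_tool_cam"])
    cv2.imwrite(f"pics/{n}.png",cv2.resize(c["pixels"][...,::-1],(800,600),interpolation=cv2.INTER_CUBIC))
    return o
E
python3 - <<'E'
from h import *
o=snap("w1");print(o["ee_pos"],np.rad2deg(o["eef_rot"]),o["time_s"])
E
```

```text
[0.23860961 0.49552931 0.40424313] [-1.79952142e+02 -3.87820307e-03  1.54287281e+02] 0.15
```

View pics/w1.png

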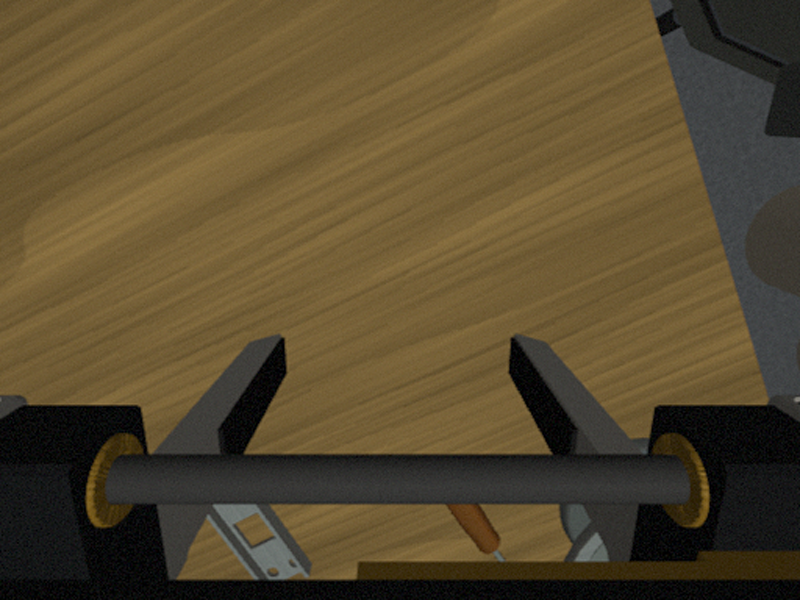

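The wrist view shows only the table so far. The fingertips are near (280,340) and (515,340), and the gripper rail hides rows 450-500. I'll redo the moves with all six keys.

Call:
apply_moves(increments=[{"tx":0,"ty":0,"tz":-0.28,"ax":0,"ay":0,"az":-0.9},{"tx":0,"ty":0,"tz":-0.28,"ax":0,"ay":0,"az":-0.9},{"tx":0,"ty":0,"tz":-0.28,"ax":0,"ay":0,"az":-0.9},{"tx":0,"ty":0,"tz":-0.28,"ax":0,"ay":0,"az":-0.9},{"tx":0,"ty":0,"tz":-0.28,"ax":0,"ay":0,"az":-0.9},{"tx":0,"ty":0,"tz":-0.28,"ax":0,"ay":0,"az":-0.9},{"tx":0,"ty":0,"tz":-0.28,"ax":0,"ay":0,"az":-0.9},{"tx":0,"ty":0,"tz":-0.28,"ax":0,"ay":0,"az":-0.9},{"tx":-0.55,"ty":-0.966,"tz":0,"ax":0,"ay":0,"az":0},{"tx":-0.55,"ty":-0.966,"tz":0,"ax":0,"ay":0,"az":0},{"tx":-0.55,"ty":-0.966,"tz":0,"ax":0,"ay":0,"az":0},{"tx":-0.55,"ty":-0.966,"tz":0,"ax":0,"ay":0,"az":0}], jaw=0)

```text
time_s: 1.7
ee_pos: [0.3248, 0.3924, 0.4718]
eef_rot: [-3.141, -0.0, -2.962]
force: [1.0, -0.1, -0.3]
grip_width: 0.0937
grip_force: 0.0
```

Call:
apply_moves(increments=[{"tx":-0.55,"ty":-0.966,"tz":0,"ax":0,"ay":0,"az":0},{"tx":-0.55,"ty":-0.966,"tz":0,"ax":0,"ay":0,"az":0},{"tx":-0.55,"ty":-0.966,"tz":0,"ax":0,"ay":0,"az":0},{"tx":-0.55,"ty":-0.966,"tz":0,"ax":0,"ay":0,"az":0},{"tx":-0.55,"ty":-0.966,"tz":0,"ax":0,"ay":0,"az":0},{"tx":-0.55,"ty":-0.966,"tz":0,"ax":0,"ay":0,"az":0},{"tx":-0.55,"ty":-0.966,"tz":0,"ax":0,"ay":0,"az":0},{"tx":-0.55,"ty":-0.966,"tz":0,"ax":0,"ay":0,"az":0},{"tx":-0.55,"ty":-0.966,"tz":0,"ax":0,"ay":0,"az":0},{"tx":-0.55,"ty":-0.966,"tz":0,"ax":0,"ay":0,"az":0},{"tx":-0.55,"ty":-0.966,"tz":0,"ax":0,"ay":0,"az":0},{"tx":-0.55,"ty":-0.966,"tz":0,"ax":0,"ay":0,"az":0}])

```text
time_s: 3.2
ee_pos: [0.5818, 0.0855, 0.4716]
eef_rot: [3.142, -0.0, -2.962]
force: [-0.4, 0.7, 0.8]
grip_width: 0.0939
grip_force: 0.0
```

Call:
apply_moves(increments=[{"tx":-0.55,"ty":-0.966,"tz":0,"ax":0,"ay":0,"az":0},{"tx":-0.55,"ty":-0.966,"tz":0,"ax":0,"ay":0,"az":0},{"tx":0,"ty":0,"tz":0,"ax":0,"ay":0,"az":0},{"tx":0,"ty":0,"tz":0,"ax":0,"ay":0,"az":0},{"tx":0,"ty":0,"tz":0,"ax":0,"ay":0,"az":0}])

```text
time_s: 3.82
ee_pos: [0.6236, 0.0361, 0.4721]
eef_rot: [3.142, 0.0, -2.961]
force: [-0.5, -0.3, -0.5]
grip_width: 0.094
grip_force: 0.0
```

Run:
```python
from h import *
o=snap("w2");print(o["ee_pos"],np.rad2deg(o["eef_rot"]),o["time_s"])
```

```text
[0.62355839 0.03613057 0.47210392] [ 1.79997947e+02  1.38641244e-02 -1.69659568e+02] 3.825
```

View pics/w2.png

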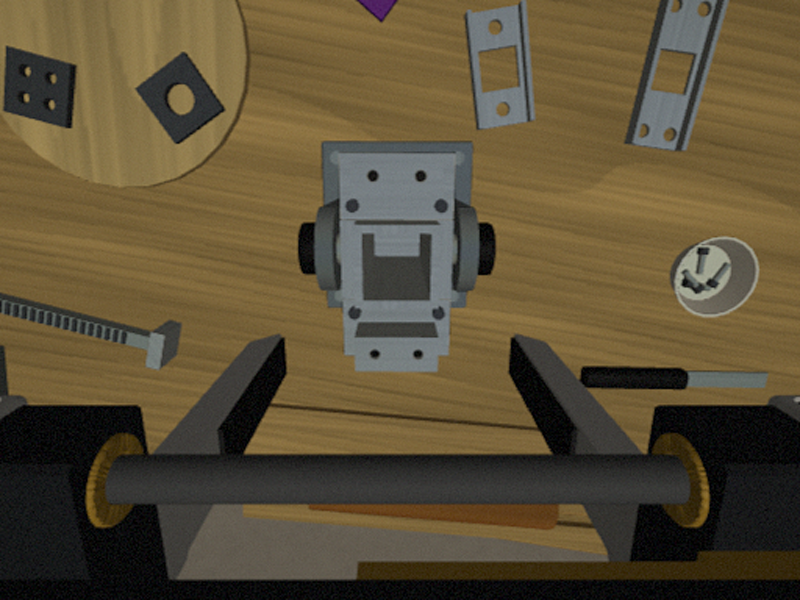

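The threaded holes are at (373,176), (420,176), (375,354) and (418,354). The barrel is square to the hand, and both plates are at the upper right. I'll refine the holes by dark centroid.

```bash
cat >> h.py <<'E'
def cen(px,uv,r=5,dark=True):
    """centroid of dark blob near pixel uv (native pixels)"""
    import cv2
    g=cv2.cvtColor(px,cv2.COLOR_RGB2GRAY).astype(float);u,v=np.round(uv).astype(int)
    w=g[v-r:v+r+1,u-r:u+r+1];th=(w.min()+np.median(w))/2
    m=np.clip(th-w if dark else w-th,0,None);y,x=np.mgrid[-r:r+1,-r:r+1]
    return np.array([u+(m*x).sum()/m.sum(),v+(m*y).sum()/m.sum()])
E
python3 - <<'E'
from h import *
np.set_printoptions(precision=4,suppress=True)
d=np.load("w2.npz")
uv=[cen(d["px"],(np.array(p)+.5)*.64-.5,4) for p in [(373,176),(420,176),(375,354),(418,354)]]
print(np.array(uv))
P=ray(uv,d["K"],d["R"],d["t"],.196);print(P,P.mean(0))
v=P[2:].mean(0)-P[:2].mean(0);w=P[0]-P[1]+P[2]-P[3]
print(np.linalg.norm(v),np.rad2deg(np.arctan2(v[1],v[0])),np.linalg.norm(P[0]-P[1]),np.linalg.norm(P[2]-P[3]),np.rad2deg(np.arctan2(w[1],w[0])))
v=P-P.mean(0)
E
```

```text
[[238.1212 112.1948]
 [268.7928 112.3422]
 [239.4521 226.0033]
 [266.9441 226.0838]]
[[0.5564 0.0093 0.196 ]
 [0.5519 0.0348 0.196 ]
 [0.6582 0.0278 0.196 ]
 [0.6536 0.0531 0.196 ]] [0.605  0.0313 0.196 ]
0.10334797852261189 10.229963806549561 0.02590816429727013 0.025759451051132636 -79.8167914014373
```

Call:
apply_moves(increments=[{"tx":0.707,"ty":-0.673,"tz":0,"ax":0,"ay":0,"az":0},{"tx":0.707,"ty":-0.673,"tz":0,"ax":0,"ay":0,"az":0},{"tx":0.707,"ty":-0.673,"tz":0,"ax":0,"ay":0,"az":0},{"tx":0.707,"ty":-0.673,"tz":0,"ax":0,"ay":0,"az":0},{"tx":0.707,"ty":-0.673,"tz":0,"ax":0,"ay":0,"az":0},{"tx":0.707,"ty":-0.673,"tz":0,"ax":0,"ay":0,"az":0},{"tx":0.707,"ty":-0.673,"tz":0,"ax":0,"ay":0,"az":0},{"tx":0.707,"ty":-0.673,"tz":0,"ax":0,"ay":0,"az":0},{"tx":0.707,"ty":-0.673,"tz":0,"ax":0,"ay":0,"az":0},{"tx":0.707,"ty":-0.673,"tz":0,"ax":0,"ay":0,"az":0},{"tx":0.707,"ty":-0.673,"tz":0,"ax":0,"ay":0,"az":0},{"tx":0.707,"ty":-0.673,"tz":0,"ax":0,"ay":0,"az":0}])

```text
time_s: 5.38
ee_pos: [0.4161, -0.2486, 0.4722]
eef_rot: [-3.141, 0.001, -2.961]
force: [0.5, 0.4, -0.4]
grip_width: 0.0942
grip_force: 0.0
```

Call:
apply_moves(increments=[{"tx":0,"ty":0,"tz":0.33,"ax":0,"ay":0,"az":0.945},{"tx":0,"ty":0,"tz":0.33,"ax":0,"ay":0,"az":0.945},{"tx":0,"ty":0,"tz":0.33,"ax":0,"ay":0,"az":0.945},{"tx":0,"ty":0,"tz":0.33,"ax":0,"ay":0,"az":0.945},{"tx":0,"ty":0,"tz":0.33,"ax":0,"ay":0,"az":0.945},{"tx":0,"ty":0,"tz":0.33,"ax":0,"ay":0,"az":0.945},{"tx":0,"ty":0,"tz":0.33,"ax":0,"ay":0,"az":0.945},{"tx":0,"ty":0,"tz":0.33,"ax":0,"ay":0,"az":0.945},{"tx":0,"ty":0,"tz":0.33,"ax":0,"ay":0,"az":0.945},{"tx":0,"ty":0,"tz":0.33,"ax":0,"ay":0,"az":0.945},{"tx":0,"ty":0,"tz":0.33,"ax":0,"ay":0,"az":0.945},{"tx":0,"ty":0,"tz":0,"ax":0,"ay":0,"az":0}])

```text
time_s: 6.88
ee_pos: [0.4168, -0.248, 0.3627]
eef_rot: [-3.141, -0.001, 2.415]
force: [-0.4, -0.4, -0.1]
grip_width: 0.0942
grip_force: 0.0
```

Call:
apply_moves(increments=[{"tx":0,"ty":0,"tz":0,"ax":0,"ay":0,"az":0},{"tx":0,"ty":0,"tz":0,"ax":0,"ay":0,"az":0},{"tx":0,"ty":0,"tz":0,"ax":0,"ay":0,"az":0}])

```text
time_s: 7.25
ee_pos: [0.4168, -0.2485, 0.3632]
eef_rot: [3.142, 0.0, 2.415]
force: [0.5, 0.2, 0.1]
grip_width: 0.0943
grip_force: 0.0
```

Run:
```python
from h import *
import cv2
np.set_printoptions(precision=4,suppress=True)
o=snap("w3");print(o["ee_pos"],np.rad2deg(o["eef_rot"]),o["time_s"],o["qpos"])
d=np.load("w3.npz")
p=d["R"]@np.array([.417,-.2478,.022])+d["t"];q=(d["K"]@p)[:2]/p[2];print("expect",q)
g=cv2.cvtColor(d["px"],cv2.COLOR_RGB2GRAY);m=np.zeros_like(g)
u,v=q.astype(int);r=70;m[v-r:v+r,u-r:u+r]=(g[v-r:v+r,u-r:u+r]<70)*255
cs,_=cv2.findContours(m,cv2.RETR_EXTERNAL,cv2.CHAIN_APPROX_NONE)
for c in cs:
    if cv2.contourArea(c)<300:continue
    b=cv2.minAreaRect(c);print(b);P=ray(cv2.boxPoints(b),d["K"],d["R"],d["t"],.022);e=P-np.roll(P,1,0)
    print(P.mean(0),np.linalg.norm(e,axis=1),np.rad2deg(np.arctan2(e[:,1],e[:,0]))%90)
```

```text
[ 0.4168 -0.2485  0.3632] [179.9987   0.0247 138.3427] 7.25 [-0.6131  0.1964  1.751  -0.      1.1938 -1.4568]
expect [254.3601 175.6564]
((254.5, 175.5), (47.0, 47.0), 90.0)
[ 0.4174 -0.248   0.022 ] [0.0541 0.0516 0.0541 0.0539] [47.2149 48.3975 49.6258 48.3981]
```

View pics/w3.png

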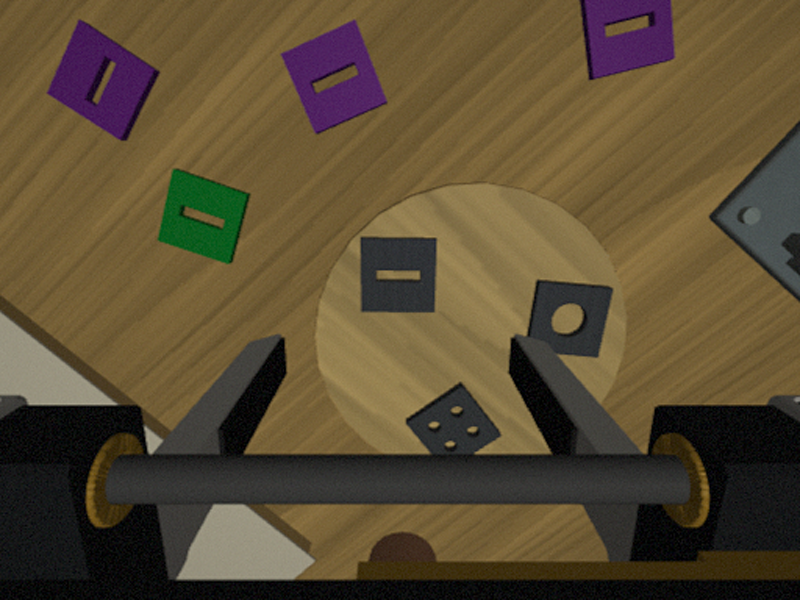

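The slot die is at (398,274), square with the hand. The round die is at (568,318) and the four-hole die at (453,425), both clear of the fingers. The measured die centre agrees with the TCP, so I'll descend and grip.

Call:
apply_moves(increments=[{"tx":0,"ty":0,"tz":0.8,"ax":0,"ay":0,"az":0},{"tx":0,"ty":0,"tz":0.8,"ax":0,"ay":0,"az":0},{"tx":0,"ty":0,"tz":0.8,"ax":0,"ay":0,"az":0},{"tx":0,"ty":0,"tz":0.8,"ax":0,"ay":0,"az":0},{"tx":0,"ty":0,"tz":0.8,"ax":0,"ay":0,"az":0},{"tx":0,"ty":0,"tz":0.5,"ax":0,"ay":0,"az":0},{"tx":0,"ty":0,"tz":0.3,"ax":0,"ay":0,"az":0},{"tx":0,"ty":0,"tz":0.12,"ax":0,"ay":0,"az":0},{"tx":0,"ty":0,"tz":0,"ax":0,"ay":0,"az":0},{"tx":0,"ty":0,"tz":0,"ax":0,"ay":0,"az":0}])

```text
time_s: 8.55
ee_pos: [0.4169, -0.2486, 0.2159]
eef_rot: [3.142, 0.001, 2.414]
force: [0.2, 0.3, 0.2]
grip_width: 0.0939
grip_force: 0.0
```

Call:
apply_moves(increments=[{"tx":0,"ty":0,"tz":0,"ax":0,"ay":0,"az":0},{"tx":0,"ty":0,"tz":0,"ax":0,"ay":0,"az":0},{"tx":0,"ty":0,"tz":0,"ax":0,"ay":0,"az":0},{"tx":0,"ty":0,"tz":0,"ax":0,"ay":0,"az":0},{"tx":0,"ty":0,"tz":0,"ax":0,"ay":0,"az":0},{"tx":0,"ty":0,"tz":0,"ax":0,"ay":0,"az":0}], jaw=1, force=20)

```text
time_s: 9.3
ee_pos: [0.4168, -0.2485, 0.2153]
eef_rot: [3.142, 0.0, 2.414]
force: [0.3, 0.4, 0.2]
grip_width: 0.0536
grip_force: 20.0
```

Call:
apply_moves(increments=[{"tx":0,"ty":0,"tz":-0.9,"ax":0,"ay":0,"az":0},{"tx":0,"ty":0,"tz":-0.9,"ax":0,"ay":0,"az":-0.944},{"tx":0,"ty":0,"tz":-0.9,"ax":0,"ay":0,"az":-0.944},{"tx":0,"ty":0,"tz":-0.9,"ax":0,"ay":0,"az":-0.944},{"tx":0,"ty":0,"tz":-0.9,"ax":0,"ay":0,"az":-0.944},{"tx":0,"ty":0,"tz":-0.9,"ax":0,"ay":0,"az":-0.944},{"tx":0,"ty":0,"tz":-0.9,"ax":0,"ay":0,"az":-0.944},{"tx":0,"ty":0,"tz":-0.9,"ax":0,"ay":0,"az":-0.944},{"tx":0,"ty":0,"tz":-0.9,"ax":0,"ay":0,"az":-0.944},{"tx":0,"ty":0,"tz":0,"ax":0,"ay":0,"az":-0.944},{"tx":0,"ty":0,"tz":0,"ax":0,"ay":0,"az":-0.944},{"tx":0,"ty":0,"tz":0,"ax":0,"ay":0,"az":-0.944}])

```text
time_s: 10.8
ee_pos: [0.4168, -0.2485, 0.4581]
eef_rot: [3.141, -0.0, -2.96]
force: [-0.7, 0.0, -2.4]
grip_width: 0.0535
grip_force: 20.0
```

Run:
```python
from h import *
np.set_printoptions(precision=3,suppress=True)
print(delta([.605,.0313,.455],[np.pi,0,np.deg2rad(190.22)]))
```

```text
(array([-7.852,  8.043,  0.105]), array([ 0.004, -0.004,  0.033]))
```

Call:
apply_moves(increments=[{"tx":-0.785,"ty":0.804,"tz":0,"ax":0,"ay":0,"az":0},{"tx":-0.785,"ty":0.804,"tz":0,"ax":0,"ay":0,"az":0},{"tx":-0.785,"ty":0.804,"tz":0,"ax":0,"ay":0,"az":0},{"tx":-0.785,"ty":0.804,"tz":0,"ax":0,"ay":0,"az":0},{"tx":-0.785,"ty":0.804,"tz":0,"ax":0,"ay":0,"az":0},{"tx":-0.785,"ty":0.804,"tz":0,"ax":0,"ay":0,"az":0},{"tx":-0.785,"ty":0.804,"tz":0,"ax":0,"ay":0,"az":0},{"tx":-0.785,"ty":0.804,"tz":0,"ax":0,"ay":0,"az":0},{"tx":-0.785,"ty":0.804,"tz":0,"ax":0,"ay":0,"az":0},{"tx":-0.785,"ty":0.804,"tz":0,"ax":0,"ay":0,"az":0.03},{"tx":0,"ty":0,"tz":0,"ax":0,"ay":0,"az":0},{"tx":0,"ty":0,"tz":0,"ax":0,"ay":0,"az":0}])

```text
time_s: 12.3
ee_pos: [0.6056, 0.0303, 0.458]
eef_rot: [-3.142, -0.001, -2.966]
force: [-0.1, 0.3, -0.7]
grip_width: 0.0536
grip_force: 20.0
```

Run:
```python
from h import *
np.set_printoptions(precision=3,suppress=True)
print(delta([.605,.0313,.3915],[np.pi,0,np.deg2rad(190.22)]))
o=snap("w4")
d=np.load("w4.npz");import cv2
cv2.imwrite("pics/w4c.png",cv2.resize(d["px"][80:330,150:360,::-1],None,fx=2.4,fy=2.4,interpolation=cv2.INTER_CUBIC))
z=o["ee_pos"][2]-.2015
# project die top corners if held centred
R=Ro.from_euler("xyz",o["eef_rot"])
for s in[(1,1),(1,-1),(-1,1),(-1,-1)]:
    X=R.apply([s[0]*.027,s[1]*.027,.1935])+o["ee_pos"];p=d["R"]@X+d["t"];q=(d["K"]@p)[:2]/p[2];print(s,q,(q-[150,80])*2.4)
```

```text
(array([0.012, 0.035, 2.217]), array([-0.001, -0.008, -0.028]))
(1, 1) [299.373 188.506] [358.494 260.416]
(1, -1) [211.192 188.402] [146.861 260.165]
(-1, 1) [295.989 267.279] [350.373 449.47 ]
(-1, -1) [214.24  267.166] [154.176 449.198]
```

View pics/w4c.png

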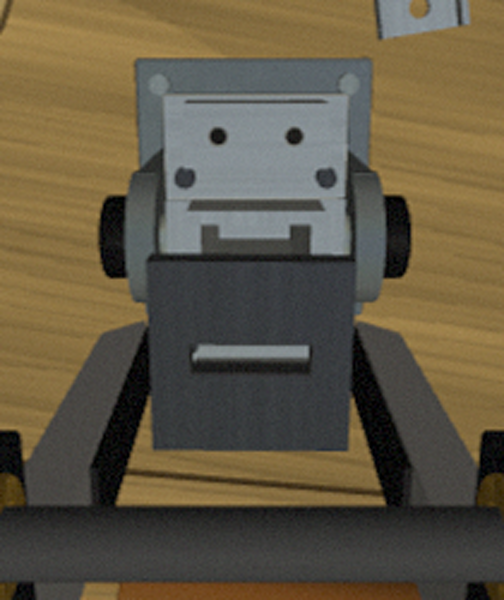

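The die sits centred in the fingers; its corners are within about 1 px of the projection. The threaded holes show at (218,136) and (294,136). Lowering.

Call:
apply_moves(increments=[{"tx":0.012,"ty":0.035,"tz":0.4,"ax":0,"ay":0,"az":0},{"tx":0,"ty":0,"tz":0.4,"ax":0,"ay":0,"az":0},{"tx":0,"ty":0,"tz":0.4,"ax":0,"ay":0,"az":0},{"tx":0,"ty":0,"tz":0.4,"ax":0,"ay":0,"az":0},{"tx":0,"ty":0,"tz":0.3,"ax":0,"ay":0,"az":0},{"tx":0,"ty":0,"tz":0.2,"ax":0,"ay":0,"az":0},{"tx":0,"ty":0,"tz":0.08,"ax":0,"ay":0,"az":0},{"tx":0,"ty":0,"tz":0,"ax":0,"ay":0,"az":0},{"tx":0,"ty":0,"tz":0,"ax":0,"ay":0,"az":0},{"tx":0,"ty":0,"tz":0,"ax":0,"ay":0,"az":0}])

```text
time_s: 13.6
ee_pos: [0.6052, 0.0316, 0.3932]
eef_rot: [-3.142, 0.0, -2.966]
force: [0.0, -0.3, -0.9]
grip_width: 0.0539
grip_force: 20.0
```

Run:
```python
from h import *
np.set_printoptions(precision=3,suppress=True)
print(delta([.605,.0313,.3915],[np.pi,0,np.deg2rad(190.22)]),get_obs()["force"])
```

```text
(array([ 0.009, -0.009,  0.057]), array([-0.001,  0.005, -0.028])) [ 0.042 -0.308 -0.89 ]
```

Call:
apply_moves(increments=[{"tx":0,"ty":0,"tz":0.04,"ax":0,"ay":0,"az":0},{"tx":0,"ty":0,"tz":0.02,"ax":0,"ay":0,"az":0},{"tx":0,"ty":0,"tz":0,"ax":0,"ay":0,"az":0},{"tx":0,"ty":0,"tz":0,"ax":0,"ay":0,"az":0}])

```text
time_s: 14.1
ee_pos: [0.6052, 0.0316, 0.3914]
eef_rot: [-3.142, 0.0, -2.966]
force: [-2.0, -0.1, 3.1]
grip_width: 0.0535
grip_force: 20.0
```

It is on the rim, with contact at about 4 N. Releasing and rising.

Call:
apply_moves(increments=[{"tx":0,"ty":0,"tz":0,"ax":0,"ay":0,"az":0},{"tx":0,"ty":0,"tz":0,"ax":0,"ay":0,"az":0},{"tx":0,"ty":0,"tz":0,"ax":0,"ay":0,"az":0},{"tx":0,"ty":0,"tz":0,"ax":0,"ay":0,"az":0},{"tx":0,"ty":0,"tz":0,"ax":0,"ay":0,"az":0},{"tx":0,"ty":0,"tz":-0.3,"ax":0,"ay":0,"az":0},{"tx":0,"ty":0,"tz":-0.6,"ax":0,"ay":0,"az":0},{"tx":0,"ty":0,"tz":-0.6,"ax":0,"ay":0,"az":0},{"tx":0,"ty":0,"tz":-0.6,"ax":0,"ay":0,"az":0},{"tx":-0.3,"ty":0,"tz":-0.6,"ax":0,"ay":0,"az":0},{"tx":-0.3,"ty":0,"tz":0,"ax":0,"ay":0,"az":0},{"tx":0,"ty":0,"tz":0,"ax":0,"ay":0,"az":0}], jaw=0)

```text
time_s: 15.6
ee_pos: [0.6233, 0.0348, 0.4714]
eef_rot: [3.141, -0.001, -2.966]
force: [-0.6, -0.6, 0.5]
grip_width: 0.0942
grip_force: 0.0
```

Run:
```python
from h import *
import cv2
np.set_printoptions(precision=4,suppress=True)
o=snap("w5");print(o["ee_pos"],np.rad2deg(o["eef_rot"]),o["time_s"])
d=np.load("w5.npz")
cv2.imwrite("pics/w5c.png",cv2.resize(d["px"][80:280,150:360,::-1],None,fx=3,fy=3,interpolation=cv2.INTER_CUBIC))
def pr(X):
    p=d["R"]@np.array(X)+d["t"];return ((d["K"]@p)[:2]/p[2]-[150,80]+.5)*3-.5
R=Ro.from_euler("z",10.22,degrees=True)
for h,s in((.027,.198),):
    for x,y in((-h,-h),(-h,h),(h,-h),(h,h)):print(pr(R.apply([x,y,s])+[.605,.0313,0]))
for x,y in((-.052,-.013),(.052,.013)):print(pr(R.apply([x,y,.196])+[.605,.0313,0]))
```

```text
[0.6233 0.0348 0.4714] [ 179.9919   -0.0494 -169.9128] 15.6
[220.4685 189.8044]
[409.0973 189.5641]
[225.6202 369.182 ]
[404.2594 368.9987]
[268.4343  99.5843]
[356.673  443.2786]
```

View pics/w5c.png

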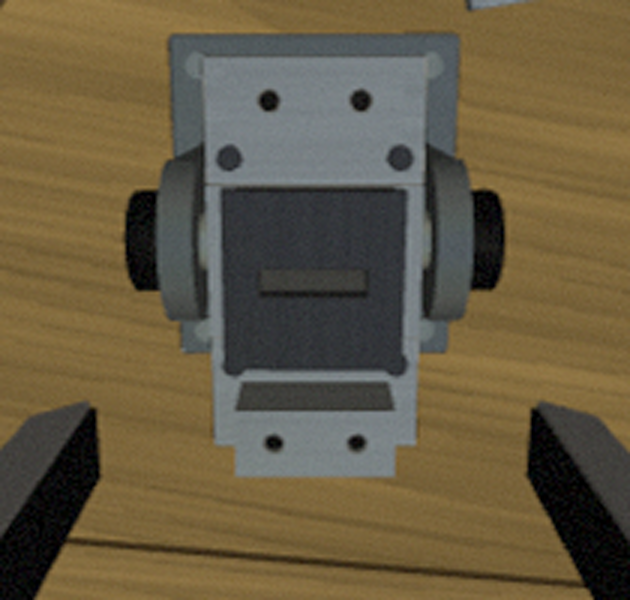

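The die lies square and centred on the rim: its corners at (221,188), (407,188), (225,370) and (405,370) match the prediction within 1 mm. Now to the plate.

Call:
apply_moves(increments=[{"tx":0,"ty":0,"tz":0,"ax":0,"ay":0,"az":0.77},{"tx":0,"ty":0,"tz":0,"ax":0,"ay":0,"az":0.77},{"tx":0.633,"ty":0.741,"tz":0,"ax":0,"ay":0,"az":0},{"tx":0.633,"ty":0.741,"tz":0,"ax":0,"ay":0,"az":0},{"tx":0.633,"ty":0.741,"tz":0,"ax":0,"ay":0,"az":0},{"tx":0.633,"ty":0.741,"tz":0,"ax":0,"ay":0,"az":0},{"tx":0.633,"ty":0.741,"tz":0,"ax":0,"ay":0,"az":0},{"tx":0.633,"ty":0.741,"tz":0,"ax":0,"ay":0,"az":0},{"tx":0.633,"ty":0.741,"tz":0,"ax":0,"ay":0,"az":0},{"tx":0.633,"ty":0.741,"tz":0,"ax":0,"ay":0,"az":0},{"tx":0.633,"ty":0.741,"tz":0,"ax":0,"ay":0,"az":0},{"tx":0.633,"ty":0.741,"tz":0,"ax":0,"ay":0,"az":0}])

```text
time_s: 17.15
ee_pos: [0.423, 0.2495, 0.4716]
eef_rot: [-3.141, -0.001, -3.1]
force: [-0.8, 0.3, 0.2]
grip_width: 0.0942
grip_force: 0.0
```

Call:
apply_moves(increments=[{"tx":0,"ty":0,"tz":0.8,"ax":0,"ay":0,"az":0},{"tx":0,"ty":0,"tz":0.8,"ax":0,"ay":0,"az":0},{"tx":0,"ty":0,"tz":0.8,"ax":0,"ay":0,"az":0},{"tx":0,"ty":0,"tz":0.8,"ax":0,"ay":0,"az":0},{"tx":0,"ty":0,"tz":0,"ax":0,"ay":0,"az":0},{"tx":0,"ty":0,"tz":0,"ax":0,"ay":0,"az":0},{"tx":0,"ty":0,"tz":0,"ax":0,"ay":0,"az":0}])

```text
time_s: 18.02
ee_pos: [0.424, 0.249, 0.3771]
eef_rot: [3.141, 0.001, -3.1]
force: [-0.2, -0.2, -0.4]
grip_width: 0.0937
grip_force: 0.0
```

Run:
```python
from h import *
o=snap("w6");print(o["ee_pos"],np.rad2deg(o["eef_rot"]),o["time_s"],o["qpos"])
```

```text
[0.42399234 0.24901439 0.37705701] [ 1.79969567e+02  7.21487466e-02 -1.77618541e+02] 18.025 [ 4.56535362e-01  1.95670200e-01  1.71762401e+00 -2.29466256e-05
  1.22693195e+00 -1.15581787e+00]
```

View pics/w6.png

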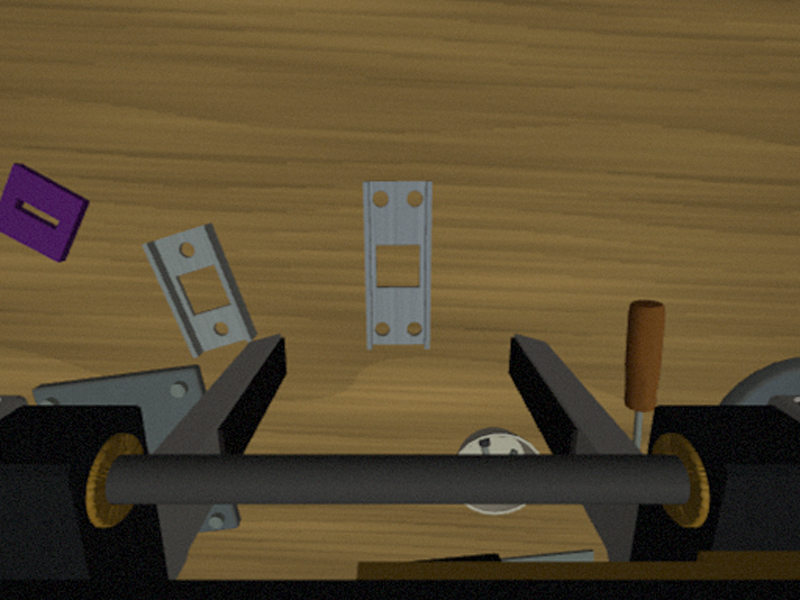

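The long plate is at (398,265) with holes at (380,199), (415,199), (382,329) and (414,329). The hand is straight above it, and the short plate at (203,290) is clear.

```bash
cat >> h.py <<'E'
def holes(px,uvs,r=8):
    """centres of saturated (wood coloured) holes in grey plate"""
    import cv2
    s=cv2.cvtColor(px,cv2.COLOR_RGB2HSV)[...,1].astype(float);out=[]
    for uv in uvs:
        u,v=np.round(uv).astype(int);w=s[v-r:v+r+1,u-r:u+r+1];m=(w>(w.max()*.9+np.percentile(w,20))/2).astype(np.uint8)
        n,L,st,c=cv2.connectedComponentsWithStats(m);k=L[r,r];out.append(c[k]+[u-r,v-r]);print(st[k])
    return np.array(out)
E
python3 - <<'E'
from h import *
np.set_printoptions(precision=4,suppress=True)
d=np.load("w6.npz")
uv=holes(d["px"],(np.array([(380,199),(415,199),(382,329),(414,329)])+.5)*.64-.5,7);print(uv)
P=ray(uv,d["K"],d["R"],d["t"],.0025);print(P,P.mean(0))
v=P[2:].mean(0)-P[:2].mean(0);print(np.linalg.norm(v),np.rad2deg(np.arctan2(v[1],v[0])))
w=P[1]-P[0]+P[3]-P[2];print(np.rad2deg(np.arctan2(w[1],w[0])))
yaw=np.arctan2(v[1],v[0])
print(delta([*P.mean(0)[:2],.2015],[np.pi,0,yaw+np.pi]))
E
```

```text
[ 3  2  9 10 72]
[ 3  2  9 10 74]
[ 3  3  9  8 52]
[ 3  3  9  8 52]
[[243.     126.8194]
 [265.0946 126.7027]
 [244.3462 209.6923]
 [264.6538 209.6923]]
[[0.3727 0.2332 0.0025]
 [0.3715 0.2593 0.0025]
 [0.4766 0.2383 0.0025]
 [0.4755 0.2642 0.0025]] [0.4241 0.2487 0.0025]
0.10403981417286941 2.754813727438787
92.58973214924562
(array([ 0.0051, -0.0123,  5.8487]), array([ 0.0064,  0.0138, -0.0747]))
```

Call:
apply_moves(increments=[{"tx":0,"ty":-0.01,"tz":0.8,"ax":0,"ay":0,"az":-0.05},{"tx":0,"ty":0,"tz":0.8,"ax":0,"ay":0,"az":0},{"tx":0,"ty":0,"tz":0.8,"ax":0,"ay":0,"az":0},{"tx":0,"ty":0,"tz":0.8,"ax":0,"ay":0,"az":0},{"tx":0,"ty":0,"tz":0.8,"ax":0,"ay":0,"az":0},{"tx":0,"ty":0,"tz":0.8,"ax":0,"ay":0,"az":0},{"tx":0,"ty":0,"tz":0.6,"ax":0,"ay":0,"az":0},{"tx":0,"ty":0,"tz":0.3,"ax":0,"ay":0,"az":0},{"tx":0,"ty":0,"tz":0.14,"ax":0,"ay":0,"az":0},{"tx":0,"ty":0,"tz":0,"ax":0,"ay":0,"az":0},{"tx":0,"ty":0,"tz":0,"ax":0,"ay":0,"az":0}])

```text
time_s: 19.45
ee_pos: [0.4241, 0.2488, 0.2015]
eef_rot: [3.141, 0.001, -3.096]
force: [-0.8, 0.4, 0.3]
grip_width: 0.094
grip_force: 0.0
```

Call:
apply_moves(increments=[{"tx":0,"ty":0,"tz":0,"ax":0,"ay":0,"az":0},{"tx":0,"ty":0,"tz":0,"ax":0,"ay":0,"az":0},{"tx":0,"ty":0,"tz":0,"ax":0,"ay":0,"az":0},{"tx":0,"ty":0,"tz":0,"ax":0,"ay":0,"az":0},{"tx":0,"ty":0,"tz":0,"ax":0,"ay":0,"az":0},{"tx":0,"ty":0,"tz":0,"ax":0,"ay":0,"az":0}], jaw=1, force=40)

```text
time_s: 20.2
ee_pos: [0.424, 0.2487, 0.2009]
eef_rot: [3.142, -0.0, -3.096]
force: [-0.3, 0.5, -0.6]
grip_width: 0.0497
grip_force: 40.0
```

Run:
```python
from h import *
o=get_obs();print(o["ee_pos"],np.rad2deg(o["eef_rot"]),o["time_s"])
```

```text
[0.42398375 0.24870427 0.20094349] [ 1.79998244e+02 -4.57401930e-04 -1.77368130e+02] 20.2
```

Call:
apply_moves(increments=[{"tx":0,"ty":0,"tz":-0.4,"ax":0,"ay":0,"az":0},{"tx":0,"ty":0,"tz":-0.85,"ax":0,"ay":0,"az":0},{"tx":0,"ty":0,"tz":-0.85,"ax":0,"ay":0,"az":0},{"tx":0,"ty":0,"tz":-0.85,"ax":0,"ay":0,"az":0},{"tx":0,"ty":0,"tz":-0.85,"ax":0,"ay":0,"az":0},{"tx":0,"ty":0,"tz":-0.85,"ax":0,"ay":0,"az":0},{"tx":0,"ty":0,"tz":-0.85,"ax":0,"ay":0,"az":0},{"tx":0,"ty":0,"tz":-0.85,"ax":0,"ay":0,"az":0},{"tx":0,"ty":0,"tz":-0.85,"ax":0,"ay":0,"az":0},{"tx":0,"ty":0,"tz":-0.85,"ax":0,"ay":0,"az":-0.5},{"tx":0,"ty":0,"tz":-0.6,"ax":0,"ay":0,"az":-0.5},{"tx":0,"ty":0,"tz":0,"ax":0,"ay":0,"az":-0.52}])

```text
time_s: 21.7
ee_pos: [0.4236, 0.2485, 0.4624]
eef_rot: [3.141, 0.002, -2.962]
force: [-0.1, -0.1, -2.0]
grip_width: 0.05
grip_force: 40.0
```

Run:
```python
from h import *
np.set_printoptions(precision=3,suppress=True)
print(delta([.605,.0313,.46],[np.pi,0,np.deg2rad(190.22)]))
```

```text
(array([-4.653, -8.206,  0.087]), array([0.007, 0.027, 0.019]))
```

Call:
apply_moves(increments=[{"tx":-0.465,"ty":-0.82,"tz":0,"ax":0,"ay":0,"az":0},{"tx":-0.465,"ty":-0.82,"tz":0,"ax":0,"ay":0,"az":0},{"tx":-0.465,"ty":-0.82,"tz":0,"ax":0,"ay":0,"az":0},{"tx":-0.465,"ty":-0.82,"tz":0,"ax":0,"ay":0,"az":0},{"tx":-0.465,"ty":-0.82,"tz":0,"ax":0,"ay":0,"az":0},{"tx":-0.465,"ty":-0.82,"tz":0,"ax":0,"ay":0,"az":0},{"tx":-0.465,"ty":-0.82,"tz":0,"ax":0,"ay":0,"az":0},{"tx":-0.465,"ty":-0.82,"tz":0,"ax":0,"ay":0,"az":0},{"tx":-0.465,"ty":-0.82,"tz":0,"ax":0,"ay":0,"az":0},{"tx":-0.465,"ty":-0.82,"tz":0,"ax":0,"ay":0,"az":0},{"tx":0,"ty":0,"tz":0,"ax":0,"ay":0,"az":0},{"tx":0,"ty":0,"tz":0,"ax":0,"ay":0,"az":0}])

```text
time_s: 23.2
ee_pos: [0.6045, 0.0318, 0.4607]
eef_rot: [3.141, -0.0, -2.963]
force: [0.5, -0.2, -2.5]
grip_width: 0.0501
grip_force: 40.0
```

Call:
apply_moves(increments=[{"tx":0,"ty":0,"tz":0.4,"ax":0,"ay":0,"az":0},{"tx":0,"ty":0,"tz":0.4,"ax":0,"ay":0,"az":0},{"tx":0,"ty":0,"tz":0.2,"ax":0,"ay":0,"az":0},{"tx":0,"ty":0,"tz":0.1,"ax":0,"ay":0,"az":0},{"tx":0,"ty":0,"tz":0,"ax":0,"ay":0,"az":0},{"tx":0,"ty":0,"tz":0,"ax":0,"ay":0,"az":0}])

```text
time_s: 23.95
ee_pos: [0.605, 0.0314, 0.4278]
eef_rot: [-3.142, 0.001, -2.963]
force: [-0.1, -0.8, -2.4]
grip_width: 0.0497
grip_force: 40.0
```

Run:
```python
from h import *
import cv2
np.set_printoptions(precision=3,suppress=True)
print(delta([.605,.0313,.4093],[np.pi,0,np.deg2rad(190.22)]))
o=snap("w7");d=np.load("w7.npz");b=o["ee_pos"][2]-.2012;print(o["ee_pos"],np.rad2deg(o["eef_rot"]),b)
cv2.imwrite("pics/w7c.png",cv2.resize(d["px"][80:320,160:350,::-1],None,fx=2.5,fy=2.5,interpolation=cv2.INTER_CUBIC))
def pr(X):
    p=d["R"]@np.array(X)+d["t"];return ((d["K"]@p)[:2]/p[2]-[160,80]+.5)*2.5-.5
R=Ro.from_euler("z",10.22,degrees=True);Q=Ro.from_euler("xyz",o["eef_rot"])
for x,y in((-.052,-.013),(-.052,.013),(.052,-.013),(.052,.013)):print("tap",pr(R.apply([x,y,.196])+[.605,.0313,0]),"hole top if centred",pr(Q.apply([-x,y,.1962])+o["ee_pos"]),"bottom",pr(Q.apply([-x,y,.2012])+o["ee_pos"]))
for x in(-.065,.065):
  for y in(-.025,.025):print("edge bottom",x,y,pr(Q.apply([-x,y,.2012])+o["ee_pos"]),"ribtop",pr(Q.apply([-x,y,.1852])+o["ee_pos"]))
```

```text
(array([-0.001, -0.002,  0.616]), array([-0.001,  0.006,  0.001]))
[0.605 0.031 0.428] [-179.996    0.029 -169.773] 0.22657652206404888
tap [193.166 151.635] hole top if centred [184.873 168.276] bottom [186.255 165.607]
tap [283.986 151.744] hole top if centred [293.397 168.394] bottom [291.881 165.721]
tap [197.728 475.196] hole top if centred [191.356 544.319] bottom [192.407 533.274]
tap [278.108 475.321] hole top if centred [285.322 544.457] bottom [284.193 533.408]
edge bottom -0.065 -0.025 [135.674 111.653] ribtop [126.043 115.786]
edge bottom -0.065 0.025 [342.703 111.865] ribtop [352.823 116.019]
edge bottom 0.065 -0.025 [151.39  572.505] ribtop [144.671 612.239]
edge bottom 0.065 0.025 [325.057 572.765] ribtop [332.026 612.527]
```

View pics/w7c.png

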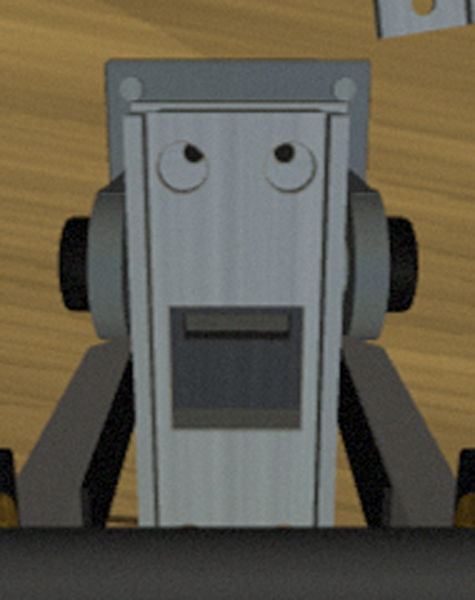

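Through the plate's front holes at (183,166) and (290,165) the threaded holes show at (192,153) and (284,153), as predicted from this height. The plate is level and about 0.5 mm off, which I'll trim while lowering.

Call:
apply_moves(increments=[{"tx":-0.013,"ty":0.02,"tz":0.15,"ax":0,"ay":0,"az":0},{"tx":0,"ty":0,"tz":0.2,"ax":0,"ay":0,"az":0},{"tx":0,"ty":0,"tz":0.15,"ax":0,"ay":0,"az":0},{"tx":0,"ty":0,"tz":0.1,"ax":0,"ay":0,"az":0},{"tx":0,"ty":0,"tz":0.04,"ax":0,"ay":0,"az":0},{"tx":0,"ty":0,"tz":0,"ax":0,"ay":0,"az":0},{"tx":0,"ty":0,"tz":0,"ax":0,"ay":0,"az":0},{"tx":0,"ty":0,"tz":0,"ax":0,"ay":0,"az":0}])

```text
time_s: 25.0
ee_pos: [0.6052, 0.0321, 0.4084]
eef_rot: [-3.142, 0.0, -2.963]
force: [-0.4, 0.4, -2.6]
grip_width: 0.0497
grip_force: 40.0
```

Run:
```python
from h import *
np.set_printoptions(precision=4,suppress=True)
o=snap("w8");d=np.load("w8.npz");print(o["ee_pos"],np.rad2deg(o["eef_rot"]),o["joint_vel"].max(),o["force"])
Q=Ro.from_euler("xyz",o["eef_rot"]);R=Ro.from_euler("z",10.22,degrees=True)
for x,y in((-.052,-.013),(-.052,.013)):
    X=R.apply([x,y,.196])+[.605,.0313,0];p=d["R"]@X+d["t"];q=(d["K"]@p)[:2]/p[2]
    c=cen(d["px"],q,5);W=ray(c,d["K"],d["R"],d["t"],.196)
    print("tap expect",q,"seen",c,"world err mm",(W-X)*1e3)
    H=Q.apply([-x,y,.1962])+o["ee_pos"];p=d["R"]@H+d["t"];print("hole expect",(d["K"]@p)[:2]/p[2])
import cv2
for n,f in(("w7",None),("w8",None)):
    e=np.load(n+".npz");g=cv2.GaussianBlur(cv2.cvtColor(e["px"],cv2.COLOR_RGB2GRAY),(3,3),0)
    h=cv2.HoughCircles(cv2.resize(g[100:180,200:300],None,fx=4,fy=4,interpolation=cv2.INTER_CUBIC),cv2.HOUGH_GRADIENT,1,60,param1=80,param2=18,minRadius=30,maxRadius=48)
    print(n,None if h is None else (h[0]+[.5,.5,0])/4-[.5,.5,0]+[200,100,0])
```

```text
[0.6052 0.0321 0.4084] [-179.9949    0.0134 -169.7661] 0.001760105087543007 [-0.3873  0.4129 -2.6338]
tap expect [234.3013 143.1171] seen [234.5181 143.278 ] world err mm [[0.0778 0.1559 0.    ]]
hole expect [233.6493 147.0104]
tap expect [274.193 143.17 ] seen [273.9889 143.3421] world err mm [[ 0.1333 -0.1089  0.    ]]
hole expect [277.0588 147.0573]
w7 [[275.25 146.5    8.6 ]]
w8 None
```

The taps are seen fully through the front holes (within 0.2 mm of prediction), the plate is about 11 mm above the blocks, still and held at 40 N. Handing in.

```bash
python3 -c "
from station import hand_in
print(hand_in())"
```

```text
the job is handed in; nothing more can be done
None
```

I handed the job in: the slot die lies flat, centred and square on the rim, and the clamp plate is held level about 11 mm above the tapped blocks with its front holes over the threads; the gripper hid the rear pair, so I placed that end from the measured poses, and no verdict was returned.

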